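# Third hand: press a stepped jaw against a sprung stop under a bridge clamp

### The arm

A 7-joint arm with a two-finger parallel gripper is mounted at the origin on the work surface. World frame = base frame: x ahead of the robot, y to its left, z up, the work surface at z = 0. Lengths are in m, angles in rad, forces in N, time in s.
With the tool pointing down it reaches from about 0.4 to 0.9 m from the base axis. Payload 5.5 kg.
Tool frame: the origin (TCP) lies midway between the tips of the shut fingers; the grasp point (between the pads) lies env.grip_depth behind it (env.grip_depth is the distance from the TCP to the grasp point, in m); z points along the fingers, y is the line along which they close (so a half turn about z gives the same grasp; the last joint's range is limited). The gripper opens to 92 mm and grips with 3 to 60 N. Pads are 19 mm wide; open, the fingers measure 130 mm over their backs; the gripper's body (75 mm by 190 mm) begins 47 mm behind the grasp point.
Start: joints at [1.395, 0.501, -0.427, 1.55, 0.221, 1.138, -0.21], TCP at [0.276, -0.588, 0.202] pointing down, gripper open.
Joint ranges: [-2.88, 2.88], [-0.31, 2.03], [-1.54, 1.56], [0.2, 2.42], [-1.41, 4.55], [0.19, 2.02], [-2.57, 2.57]. Speed limits (rad/s): [2.57, 2.57, 3.14, 3.14, 3.14, 3.14, 3.14].

### API

Orientations are given as a rotation vector (axis times angle).
In Python, from plant import env gives the robot as it stands. The module is installed in compiled form; this text tells all that it offers.
- The arm moves only by the tool arm_command, never from a script. Its argument "moves" is a list of rows, each a list of 7 numbers: the finger opening in mm, from 0 to 91.8, then the shift along the tool's x, y, z in mm, then the turn, a rotation vector about the tool's x, y, z in rad. A call has 1 to 10 rows; each row is the pose to reach, as a shift and turn from the pose commanded when the call began, along the tool's axes at that moment; what a row does not reach only later rows make up. A row lasts 1/10 s, in which the tool goes at most 50 mm and 8.59 degrees, less where a joint would pass 70% of its speed; a pose out of reach is approached as far as the arm can. A call with a gripper value outside its range is refused whole. The fingers move at their own pace and stop on an object; "force" is the grip in N (left out, the last holds). Time passes only in rows, so rows that repeat a pose let the fingers close. It gives the time, the measured TCP pose, the force, the opening and the grip force at its end, in the units of the state.
- env.observe(): the state, without advancing time (a new reading comes with each control period).
- env.snapshot(name): name is "scene" or "top"; returns the picture (480x640x3 uint8, red, green, blue); there is no depth.
- env.get_calibration(name): a dict with "fx", "fy", "cx", "cy" (pixels), "world_from_camera" (4x4, takes a point from camera to world coordinates). Camera axes: x right, y up, looking along -z (the intrinsics and any distortion apply to the point x, -y, -z); pixel columns grow to the right and rows downward; lengths in m; the calibration is good to about 2 mm. A picture is of the moment at which its call begins. get_calibration takes no time and is no camera call.
- env.finish_job(): hands the job in; it is judged then, once.
The state is a dict: "time": time; "joint_positions": joint angles; "qvel": joint speeds; "effort": joint torques, N m; "position": TCP position; "orientation": TCP orientation; "wrist_force": force on the tool from outside, world axes, zero at the start; "moment": the same for the moment, N m; "width": finger opening in m; "grasp_force": force on a finger pad.
Only numpy, scipy, OpenCV 4.12 (cv2) and the standard library are available. Lean on these libraries where they do the work, as an engineer would, in place of code of your own. Each camera call takes 0.05 s, during which the arm holds its last target. There are 200 camera calls.

### The job

Fetch the stepped aluminium jaw from the bench mat, set it on the bed of the clamping fixture with its low tongue leading, and slide it along between the guide rails and under the blue bridge until its nose meets the brass pad of the sprung stop. Press it on against the stop with a steady 10 newtons or so, which brings the red pointer to the middle of the green strip, never driving the stop to the end of its travel, and finish while still pressing there, because I will then tighten the bridge screw. Leave the V-block and the tool holder where they stand.

Things in the scene. Friction and masses are not known exactly. Their poses are not given: they have to be found in the camera images.
- jaw: Stepped aluminium jaw, 0.3 to 0.5 kg, loose on the mat, right way up. 120 long (x), 40 wide (y). Low tongue 22 high from its +x end (nose) back to x=-20; heel x=-60 to -20, 45 high. Origin: centre of underside; x points heel to nose, z up. Grip across the heel's 40 mm width (centre x=-40); fingertips 13 mm or more above the underside clear the guide rails.
- jaw_nose (a point): Centre of the jaw's flat nose face: 60 mm along +x from the jaw's origin, 11 mm above its underside.
- fixture: Clamping fixture, fixed to the bench: grey bed plate 320 x 130 (x -165 to +155), 12 thick; the jaw slides on its top (z=12). Origin: at bench height under the plate, on the channel's centreline; x points along the channel from the open apron (bare bed, x=-165 to -60) towards the sprung stop at the far end, z up.
- channel_mouth (a point): Point on the bed, on the centreline, where the channel begins (fixture x=-20, z=12). From here to x=+80 two dark steel rails, 10 high (tops z=22), stand 45 mm apart (y=-22.5 to 22.5). In front of it, x=-60 to -20, they flare to about 63 mm apart.
- bridge_mid (a point): Middle of the blue bridge's underside (fixture x=57.5, z=40, 28 mm above the bed). The bridge spans the channel at x=45 to 70, bar top z=54, black screw knob up to z=76, feet outside the rails. The tongue passes under with 6 mm to spare; the heel cannot.
- stop (a joint): Travel of the sprung stop in m along fixture +x: 0 free, 0.030 the end (not to be reached). Spring 600 N/m, no preload: 6 N at 0.010, 10 N at 0.0167, 14 N at 0.0233. The gripper's push is 1 to 5 N more (jaw friction). It pushes the jaw back if let go. Its red pointer moves over a white scale on the +y side, green for 6 to 14 N.
- stop_pad: Brass pad on the stop's front that the nose presses on, 36 wide, its face 6 to 24 mm above the bed. Origin: on its front (-x) face, at bed height, on the centreline: fixture x=85, z=12 with the stop free; it moves to +x with the stop. Axes as the fixture's.
- vblock: Steel V-block with an open V groove on top, about 50 x 55 x 40 high, 0.6 kg, loose; a bystander, not to be moved. Origin: centre of underside.
- holder: Round steel tool holder standing upright, 62 across, 75 high, 0.7 kg, loose; a bystander, not to be moved. Origin: centre of underside.
Not all that is in view belongs to the job. Of the things shaped like the jaw, the aluminium one is meant.

How it is judged:
On the way, in this order (a step that is already met when the one before it is completed fails the run):
1. the jaw lies flat on the bed, lined up with the channel, its nose before the bridge (z of jaw in the frame of fixture between 0.009 and 0.018 m and angle between jaw's own z axis and vertical below 0.12 rad and y of jaw_nose in the frame of fixture between -0.008 and 0.008 m and angle between the x axis of jaw and the x axis of fixture, either way round below 0.12 rad and x of jaw_nose in the frame of fixture between -0.075 and 0.045 m), for 0.2 s.
2. the jaw, flat between the rails, has its tongue under the bridge (z of jaw in the frame of fixture between 0.009 and 0.018 m and angle between jaw's own z axis and vertical below 0.12 rad and y of jaw_nose in the frame of fixture between -0.008 and 0.008 m and angle between the x axis of jaw and the x axis of fixture, either way round below 0.12 rad and x of jaw_nose in the frame of fixture above 0.06 m), for 0.1 s.
At the end, for the whole second after the job is handed in: Still held: the fingers press the jaw (over 4 N) so that its nose bears on the brass pad with 6 to 14 N, steadily (stop under 5 mm/s, jaw under 10 mm/s), the jaw flat on the bed (0.12 rad, 6 mm up or 3 mm down), under the bridge and within 8 mm and 0.12 rad of the channel line (contact force between jaw and stop_pad between 6 and 14 N and value of joint stop between 0.009 and 0.0245 m and velocity of joint stop between -0.005 and 0.005 m/s and contact force between the fingers and jaw above 4 N and linear speed of jaw below 0.01 m/s and x of jaw_nose in the frame of fixture above 0.09 m and z of jaw in the frame of fixture between 0.009 and 0.018 m and angle between jaw's own z axis and vertical below 0.12 rad and y of jaw_nose in the frame of fixture between -0.008 and 0.008 m and angle between the x axis of jaw and the x axis of fixture, either way round below 0.12 rad); the arm keeps its last pose, push and grip.
It fails at once if the stop is driven to the end of its travel (value of joint stop above 0.0285 m).
It fails at once if the V-block is moved by more than 30 mm (distance of vblock from where it was at the start of the episode above 0.03 m).
It fails at once if the tool holder is moved by more than 30 mm (distance of holder from where it was at the start of the episode above 0.03 m).
It also fails if it takes over 51 s, if anything falls off the work surface, if the arm or the gripper's body presses on something with over 40 N, if the wrist force passes 120 N, or if a joint passes its speed limit or range.

## Working session

There is one attempt and no reset: what is moved stays moved. The work goes in short steps, Python scripts to look and compute and a tool call to move; the robot and the scene stay as the last step left them, time stands still between calls to the robot, and variables do not carry over. Pictures are saved under pics/ and viewed, at most 10 in all, crops included, and the job is handed in when it is done.

Besides the shell and the picture viewer there is one more tool, called in YAML: its name, and indented under it one key for each argument. arm_command: Moves the arm, as the interface text tells. Its arguments: {"type":"object","properties":{"moves":{"type":"array","items":{"type":"array","items":{"type":"number"}}},"force":{"type":"number"}},"required":["moves"]}

```bash
mkdir -p pics
python3 - <<'E'
from plant import env
import cv2,numpy as np
np.set_printoptions(precision=4,suppress=True)
for n in("scene","top"):
    cv2.imwrite(f"pics/{n}0.png",env.snapshot(n)[:,:,::-1]); c=env.get_calibration(n); print(n,{k:(np.array(v) if k!='x' else v) for k,v in c.items()})
o=env.observe(); print(o, env.grip_depth)
E
```

```text
scene {'fx': array(577.4973), 'fy': array(577.4973), 'cx': array(318.7066), 'cy': array(239.3806), 'world_from_camera': array([[-0.5227, -0.6115,  0.594 ,  1.242 ],
       [ 0.8525, -0.369 ,  0.3704,  0.3731],
       [-0.0073,  0.7   ,  0.7141,  0.9408],
       [ 0.    ,  0.    ,  0.    ,  1.    ]])}
top {'fx': array(463.6645), 'fy': array(463.6645), 'cx': array(317.8753), 'cy': array(243.0627), 'world_from_camera': array([[ 0.0166,  0.9856, -0.168 ,  0.3756],
       [-0.9998,  0.018 ,  0.0066, -0.094 ],
       [ 0.0095,  0.1679,  0.9858,  0.9576],
       [ 0.    ,  0.    ,  0.    ,  1.    ]])}
{'time': 0.1, 'joint_positions': array([ 1.3951,  0.5018, -0.4268,  1.5513,  0.2208,  1.1383, -0.2103]), 'qvel': array([ 0.0005, -0.0002, -0.0012, -0.004 , -0.    , -0.0024, -0.0002]), 'effort': array([ -0.0103, -56.7879,  -5.8384, -27.9914,  -0.069 ,   0.0242,
         0.0001]), 'position': array([ 0.2758, -0.5878,  0.2013]), 'orientation': array([-3.0645, -0.6834,  0.0006]), 'wrist_force': array([-0.1043,  0.1051,  0.1155]), 'moment': array([ 0.0048, -0.0116,  0.037 ]), 'grasp_force': 0.0, 'width': 0.0913605729902249} 0.0188
```

View pics/scene0.png

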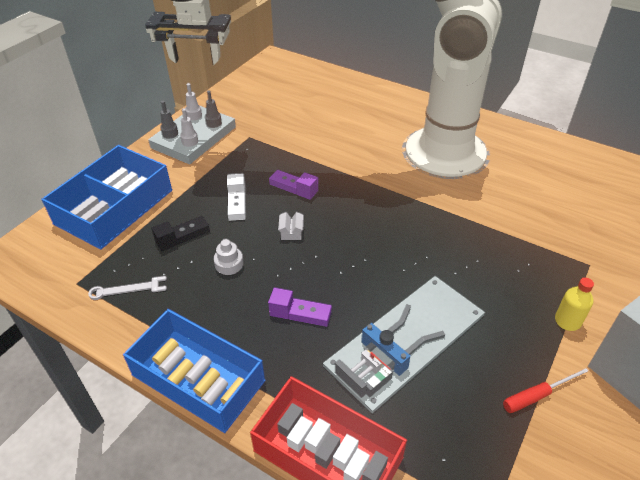

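View pics/top0.png

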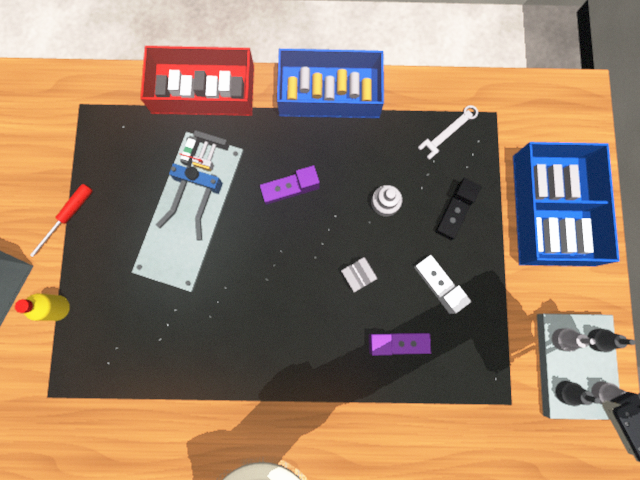

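The scene shows five stepped parts. Four are jaw candidates, given in top-view pixels: white/silver (442,283), black (458,210), purple (290,185) and purple (401,344). The bare light metal one at (442,283) fits "aluminium"; its heel is at (456,299) and its nose at (428,262). I'll confirm that in a crop and get the outlines.

```bash
cat > h.py <<'E'
import cv2,numpy as np
from plant import env
np.set_printoptions(precision=4,suppress=True)
def ray(n,uv):
    c=env.get_calibration(n);T=np.array(c["world_from_camera"])
    d=np.array([(uv[0]-c["cx"])/c["fx"],-(uv[1]-c["cy"])/c["fy"],-1.]);return T[:3,3],T[:3,:3]@d
def onz(n,uv,z):
    o,d=ray(n,uv);return o+d*(z-o[2])/d[2]
def tri(u1,u2):
    o,d=ray("scene",u1);p,e=ray("top",u2)
    s=np.linalg.lstsq(np.c_[d,-e],p-o,rcond=None)[0];a=o+d*s[0];b=p+e*s[1];return (a+b)/2,np.linalg.norm(a-b)
E
python3 - <<'E'
from h import *
t=cv2.imread("pics/top0.png");s=cv2.imread("pics/scene0.png")
def crop(im,x,y,w,h,k): return cv2.resize(im[y:y+h,x:x+w],None,fx=k,fy=k,interpolation=cv2.INTER_CUBIC)
a=crop(t,405,245,75,75,5);b=crop(s,205,165,75,75,5)
cv2.imwrite("pics/jaw.png",np.hstack([a,b]))
a=crop(t,125,125,130,170,3);b=crop(s,320,270,175,170,3)[:, :525]
b=crop(s,320,270,90*2-10,140,2.5)
b=cv2.copyMakeBorder(b,0,510-b.shape[0],0,0,cv2.BORDER_CONSTANT)
cv2.imwrite("pics/fix.png",np.hstack([crop(t,125,125,120,170,3),b]))
print(np.hstack([a[:, :360],b]).shape)
for n,im,seed in(("top",t,(428,262)),("scene",s,(237,205))):
    hsv=cv2.cvtColor(im,cv2.COLOR_BGR2HSV)
    m=((hsv[...,2]>110)&(hsv[...,1]<60)).astype(np.uint8)
    _,l=cv2.connectedComponents(m,connectivity=4); 
    k=l[seed[1],seed[0]]; c=max(cv2.findContours((l==k).astype(np.uint8),0,2)[0],key=cv2.contourArea)
    print(n,k,cv2.contourArea(c),cv2.approxPolyDP(c,1.8,True)[:,0].tolist(),cv2.minAreaRect(c))
    # fixture plate
    p=(160,260) if n=="top" else (450,300)
    print(im[p[1],p[0]]); k=l[p[1],p[0]]
    c=max(cv2.findContours((l==k).astype(np.uint8),0,2)[0],key=cv2.contourArea)
    h=cv2.convexHull(c);print(cv2.contourArea(h),cv2.approxPolyDP(h,3,True)[:,0].tolist())
E
```

```text
(510, 785, 3)
top 117 1320.0 [[429, 255], [415, 267], [446, 308], [455, 313], [470, 300], [459, 285], [454, 286], [435, 259]] ((442.66925048828125, 283.64617919921875), (63.235877990722656, 24.645328521728516), 52.12501525878906)
[217 219 206]
8917.0 [[241, 148], [192, 290], [131, 272], [168, 176], [199, 142]]
scene 529 757.5 [[242, 173], [227, 175], [229, 220], [245, 218]] ((236.0, 196.5), (47.0, 18.0), 90.0)
[206 206 197]
9776.5 [[484, 312], [372, 412], [323, 365], [434, 276]]
```

View pics/jaw.png

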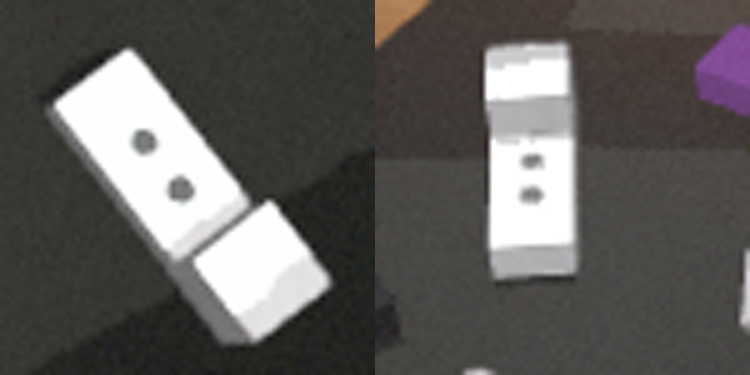

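View pics/fix.png

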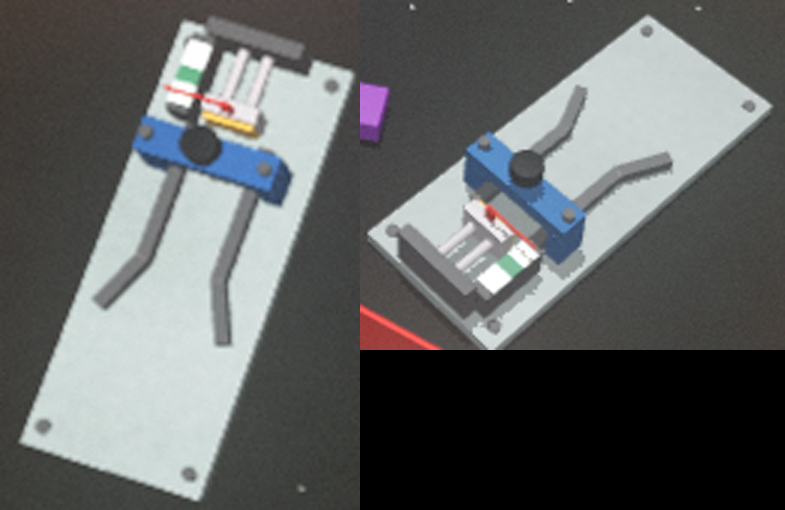

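The crop confirms it: bare aluminium, two holes, high heel at the rear (top view (456,299)) and nose towards (423,260). The fixture's apron is at the bottom of the top view, around (161,280). Its four plate bolts and corners are visible, and its stop is at (205,158).

```bash
cat > m.py <<'E'
from h import *
T=lambda x,y,k,ox,oy:((x+.5)/k-.5+ox,(y+.5)/k-.5+oy)
jt=lambda x,y:T(x,y,5,405,245)
js=lambda x,y:T(x-375,y,5,205,165)
ft=lambda x,y:T(x,y,3,125,125)
fs=lambda x,y:T(x-360,y,2.5,320,270)
J={"noseL":(js(491,250),jt(130,48)),"noseR":(js(577,246),jt(52,105)),"rearL":(js(486,47),jt(331,283)),"rearR":(js(568,43),jt(255,341)),"hfL":(js(487,100),jt(268,202)),"hfR":(js(569,94),jt(194,262)),"h1":(js(531,161),jt(180,189)),"h2":(js(531,194),jt(144,141))}
P={}
for k,(a,b) in J.items(): z=.022 if k[0] in"n" or k in("h1","h2") else .045; P[k]=tri(a,b);print(k,*P[k],onz("top",b,z)[:2],onz("scene",a,z)[:2])
F={"apL":(fs(647,31),ft(189,474)),"apR":(fs(748,105),ft(43,426)),"farL":(fs(393,231),ft(331,86)),"cornL":(fs(647,15),ft(200,499)),"cornR":(fs(771,106),ft(20,441)),"brL":(fs(485,142),ft(264,169)),"brR":(fs(569,215),ft(146,131))}
for k,(a,b) in F.items(): z=.054 if k[0]=="b" else .012;print(k,*tri(a,b),onz("top",b,z)[:2],onz("scene",a,z)[:2])
# plate long edges in top view, rail ends (top z .022)
for n,b,z in(("edgeFarR",ft(355,72),.012),("edgeFarL",ft(182,20),.012),("railLend",ft(100,302),.022),("railRend",ft(223,342),.022),("railLbend_in",ft(153,252),.022),("railRbend_in",ft(214,282),.022),("railLtop_in",ft(184,172),.022),("railRtop_in",ft(243,192),.022)):
    print(n,onz("top",b,z))
E
python3 m.py
```

```text
noseL [ 0.5161 -0.3307  0.0189] 0.0023817543199259506 [ 0.5162 -0.331 ] [ 0.5182 -0.327 ]
noseR [ 0.4922 -0.2985  0.0178] 0.0022046613486158047 [ 0.4922 -0.2986] [ 0.4953 -0.2943]
rearL [ 0.4211 -0.4022  0.0439] 2.6973990093312943e-05 [ 0.421  -0.4019] [ 0.4221 -0.4013]
rearR [ 0.3976 -0.3709  0.0435] 0.0017755002126355346 [ 0.398  -0.3713] [ 0.3989 -0.3687]
hfL [ 0.4522 -0.3782  0.0432] 0.0011582582937925048 [ 0.4523 -0.3782] [ 0.4536 -0.3761]
hfR [ 0.4279 -0.3479  0.0427] 0.0020776119323151535 [ 0.4283 -0.3483] [ 0.4298 -0.345 ]
h1 [ 0.4587 -0.3495  0.0221] 0.0007599940846908207 [ 0.4589 -0.3498] [ 0.4585 -0.3492]
h2 [ 0.4778 -0.3351  0.0223] 0.0011566111130163887 [ 0.4781 -0.3357] [ 0.4775 -0.3347]
apL [0.4501 0.164  0.0107] 0.0010772639471400007 [0.4503 0.1631] [0.4509 0.1647]
apR [0.481  0.2646 0.0121] 0.000678885741691312 [0.4812 0.2644] [0.4807 0.2649]
farL [0.7282 0.0806 0.0106] 0.0009552937395783301 [0.7279 0.0799] [0.7287 0.0814]
cornL [0.4332 0.1562 0.0097] 0.00207986954801338 [0.4335 0.1546] [0.4345 0.1576]
cornR [0.4707 0.2804 0.0099] 0.0009030241283956981 [0.4707 0.2791] [0.4721 0.281 ]
brL [0.6517 0.1144 0.0566] 0.0013140243424455617 [0.6528 0.1144] [0.6497 0.1142]
brR [0.6768 0.1955 0.0561] 0.001666442848920583 [0.6779 0.1954] [0.675  0.1958]
edgeFarR [0.7387 0.0633 0.012 ]
edgeFarL [0.7754 0.1888 0.012 ]
railLend [0.566  0.2286 0.022 ]
railRend [0.5398 0.143  0.022 ]
railLbend_in [0.6018 0.1949 0.022 ]
railRbend_in [0.5815 0.1517 0.022 ]
railLtop_in [0.6594 0.1772 0.022 ]
railRtop_in [0.6458 0.1355 0.022 ]
```

```bash
cat > g.py <<'E'
from h import *
from scipy.spatial.transform import Rotation as R
def plan(p,yaw,o=None):
    """shift (mm) and turn in tool axes from measured pose to TCP p, tool down, tool x along world yaw (mod 180)"""
    o=o or env.observe();A=R.from_rotvec(o["orientation"]);best=None
    for y in(yaw,yaw+180):
        B=R.from_euler("z",y,degrees=True)*R.from_euler("x",180,degrees=True);r=(A.inv()*B).as_rotvec()
        if best is None or np.linalg.norm(r)<np.linalg.norm(best): best=r
    return 1000*A.inv().apply(np.array(p)-o["position"]),best
E
python3 - <<'E'
from g import *
A=R.from_rotvec(env.observe()["orientation"]).as_matrix();print(A)
print(plan([.425,-.3745,.12],37.1)); print(plan([.425,-.3745,.018],37.1))
E
```

```text
[[ 0.9052  0.4249 -0.0007]
 [ 0.4249 -0.9052  0.0017]
 [ 0.     -0.0018 -1.    ]]
(array([ 225.6699, -129.5603,   81.5001]), array([-0.0018, -0.0002, -0.2087]))
(array([ 225.6655, -129.3727,  183.4999]), array([-0.0018, -0.0002, -0.2087]))
```

arm_command:
  moves:
    - [91.8,45,-26,16,0,0,-0.07]
    - [91.8,90,-52,32,0,0,-0.14]
    - [91.8,135,-78,49,0,0,-0.209]
    - [91.8,180,-104,65,0,0,-0.209]
    - [91.8,226,-130,81,0,0,-0.209]
    - [91.8,226,-130,81,0,0,-0.209]
    - [91.8,226,-130,81,0,0,-0.209]
  force: 45

```text
time: 0.8
position: [0.4278, -0.3691, 0.12]
orientation: [-2.971, -1.01, -0.001]
wrist_force: [-0.8, -0.0, 0.2]
width: 0.0916
grasp_force: 0.0
```

Run:
```python
from g import *
o=env.observe();print(o["position"],o["qvel"],o["joint_positions"]);print(plan([.425,-.3745,.018],37.1))
t=env.snapshot("top")[:,:,::-1];s=env.snapshot("scene")[:,:,::-1]
cv2.imwrite("pics/a.png",np.hstack([cv2.resize(t[220:340,370:500],None,fx=3,fy=3),cv2.resize(s[120:240,170:300],None,fx=3,fy=3)]))
```

```text
[ 0.4278 -0.3691  0.12  ] [ 0.0534 -0.0092  0.0571 -0.037   0.0208  0.0171  0.0451] [ 1.0825  0.4681 -0.5291  1.8356  0.2873  0.9173 -0.4919]
(array([ -5.7098,   2.8631, 101.9736]), array([-0.0033, -0.0019,  0.0081]))
```

View pics/a.png

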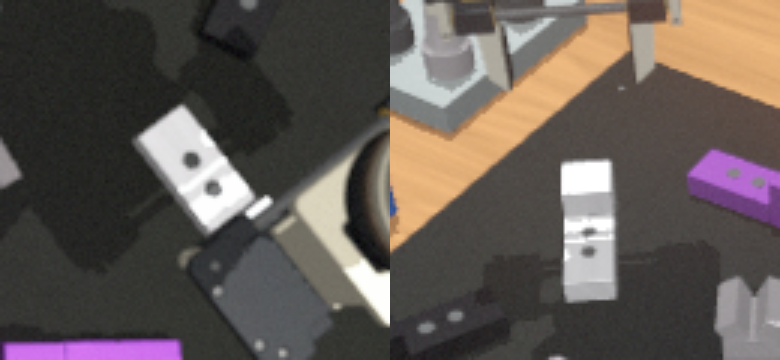

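The jaw is unmoved and the fingers are above the heel, with the hand still settling. I'll descend most of the way and re-check.

arm_command:
  moves:
    - [91.8,0,0,20,0,0,0]
    - [91.8,0,0,40,0,0,0]
    - [91.8,0,0,55,0,0,0]
    - [91.8,0,0,55,0,0,0]
    - [91.8,0,0,55,0,0,0]
    - [91.8,0,0,55,0,0,0]

```text
time: 1.5
position: [0.4261, -0.3755, 0.0672]
orientation: [2.977, 0.999, 0.001]
wrist_force: [0.7, 0.7, -0.2]
width: 0.0918
grasp_force: 0.0
```

Run:
```python
from g import *
o=env.observe();print(o["position"],o["qvel"]);print(plan([.425,-.3745,.018],37.1))
```

```text
[ 0.4261 -0.3755  0.0672] [-0.003  -0.006  -0.0049 -0.0009  0.0005 -0.0012 -0.0034]
(array([-0.2568, -1.5305, 49.1528]), array([ 0.0016, -0.0003, -0.0002]))
```

arm_command:
  moves:
    - [91.8,0,-1,20,0,0,0]
    - [91.8,0,-1.5,40,0,0,0]
    - [91.8,0,-1.5,50,0,0,0]
    - [91.8,0,-1.5,50,0,0,0]
    - [91.8,0,-1.5,50,0,0,0]
    - [30,0,-1.5,50,0,0,0]
    - [30,0,-1.5,50,0,0,0]
    - [30,0,-1.5,50,0,0,0]
    - [30,0,-1.5,50,0,0,0]
    - [30,0,-1.5,50,0,0,0]
  force: 45

```text
time: 2.5
position: [0.4247, -0.3736, 0.0164]
orientation: [2.978, 1.0, 0.0]
wrist_force: [0.3, -0.4, -0.7]
width: 0.0566
grasp_force: 0.0
```

arm_command:
  moves:
    - [30,0,0,0,0,0,0]
    - [30,0,0,0,0,0,0]
    - [30,0,0,0,0,0,0]

```text
time: 2.8
position: [0.4253, -0.3744, 0.0166]
orientation: [2.977, 0.999, 0.002]
wrist_force: [0.4, -1.7, 0.0]
width: 0.0385
grasp_force: 45.0
```

Run:
```python
from g import *
o=env.observe();print(o["position"],o["qvel"]);print(plan([.425,-.3745,.018],37.1))
```

```text
[ 0.4253 -0.3744  0.0166] [ 0.      0.0013 -0.0001  0.0015  0.0014  0.0014 -0.0007]
(array([-0.3255, -0.1329, -1.421 ]), array([ 0.0019, -0.0004,  0.0001]))
```

arm_command:
  moves:
    - [30,0,0,-15,0,0,0]
    - [30,0,0,-40,0,0,0]
    - [30,0,0,-80,0,0,0]
    - [30,0,0,-120,0,0,0]
    - [30,0,0,-140,0,0,0]
    - [30,0,0,-140,0,0,0]
    - [30,0,0,-140,0,0,0]

```text
time: 3.5
position: [0.4236, -0.3729, 0.1557]
orientation: [-2.977, -1.0, 0.002]
wrist_force: [-0.7, -0.1, -4.9]
width: 0.0389
grasp_force: 45.0
```

Run:
```python
from g import *
o=env.observe();print(o["position"],o["wrist_force"],o["moment"],o["width"]);print(plan([.4709,.2123,.157],-16.75))
```

```text
[ 0.4236 -0.3729  0.1557] [-0.7006 -0.1227 -4.9085] [-0.1428  0.1386  0.0014] 0.03886527058178151
(array([ 390.8874, -438.0763,   -1.0012]), array([-0.0009,  0.0014,  0.9402]))
```

arm_command:
  moves:
    - [30,15,-16,0,0,0,0.03]
    - [30,40,-45,0,0,0,0.1]
    - [30,65,-73,0,0,0,0.17]
    - [30,90,-101,0,0,0,0.24]
    - [30,115,-129,0,0,0,0.31]
    - [30,140,-157,0,0,0,0.38]
    - [30,165,-185,0,0,0,0.45]
    - [30,190,-213,0,0,0,0.52]
    - [30,215,-241,0,0,0,0.59]
    - [30,240,-269,0,0,0,0.66]

```text
time: 4.5
position: [0.4512, -0.0126, 0.1542]
orientation: [-3.141, 0.024, 0.007]
wrist_force: [0.6, 0.1, -4.5]
width: 0.0389
grasp_force: 45.0
```

Run:
```python
from g import *
o=env.observe();print(o["position"],o["wrist_force"],o["moment"],o["width"]);print(plan([.4709,.2123,.157],-16.75))
# from the commanded pose
c=dict(position=np.array([.4236,-.3729,.1557]),orientation=[-2.977,-1.0,.002]);A=R.from_rotvec(c["orientation"])
c["position"]=c["position"]+A.apply([.240,-.269,0]);c["orientation"]=(A*R.from_rotvec([0,0,.66])).as_rotvec();print(c["position"],plan([.4709,.2123,.157],-16.75,c))
```

```text
[ 0.4512 -0.0126  0.1542] [ 0.6162  0.08   -4.4564] [-0.0003  0.0431  0.003 ] 0.03892924270616012
(array([  16.2528, -225.2207,   -2.7211]), array([0.    , 0.0047, 0.2772]))
[ 0.4525 -0.0136  0.1559] (array([  15.6808, -226.0649,   -0.987 ]), array([-0.0004,  0.0017,  0.2805]))
```

arm_command:
  moves:
    - [30,3,-36,0,0,0,0.06]
    - [30,6,-76,0,0,0,0.12]
    - [30,8,-116,0,0,0,0.18]
    - [30,11,-156,0,0,0,0.24]
    - [30,13,-190,0,0,0,0.28]
    - [30,15,-215,0,0,0,0.28]
    - [30,16,-226,0,0,0,0.28]
    - [30,16,-226,0,0,0,0.28]
    - [30,16,-226,0,0,0,0.28]
    - [30,16,-226,0,0,0,0.28]

```text
time: 5.5
position: [0.4717, 0.2098, 0.1551]
orientation: [3.106, -0.459, -0.003]
wrist_force: [-0.4, -0.2, -4.6]
width: 0.0388
grasp_force: 45.0
```

arm_command:
  moves:
    - [30,0,0,40,0,0,0]
    - [30,0,0,80,0,0,0]
    - [30,0,0,105,0,0,0]
    - [30,0,0,105,0,0,0]
    - [30,0,0,105,0,0,0]
    - [30,0,0,105,0,0,0]

```text
time: 6.1
position: [0.474, 0.212, 0.0529]
orientation: [-3.106, 0.458, -0.004]
wrist_force: [-0.9, 0.2, -4.5]
width: 0.0388
grasp_force: 45.0
```

Run:
```python
from g import *
o=env.observe();print(o["position"],o["wrist_force"],o["qvel"],o["width"]);print(plan([.4709,.2123,.0286],-16.75))
t=env.snapshot("top")[:,:,::-1];s=env.snapshot("scene")[:,:,::-1]
cv2.imwrite("pics/b.png",np.hstack([cv2.resize(t[120:300,110:255],None,fx=3,fy=3),cv2.resize(s[240:420,315:430+60],None,fx=2,fy=2,interpolation=2).copy() if 0 else cv2.copyMakeBorder(cv2.resize(s[240:420,315:490],None,fx=2,fy=2),0,180,0,0,0)]))
```

```text
[0.474  0.212  0.0529] [-0.8836  0.212  -4.4793] [ 0.0012 -0.0107 -0.002  -0.003   0.0007 -0.0021 -0.0013] 0.03883851063513855
(array([-3.0915,  0.6937, 24.2781]), array([-0.0021, -0.0022, -0.0005]))
```

View pics/b.png

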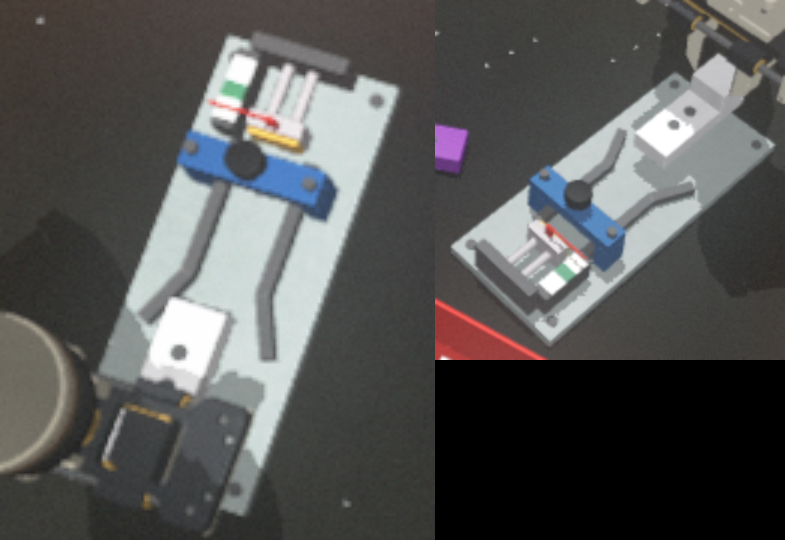

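Run:
```python
from g import *
T=lambda x,y:((x+.5)/3-.5+110,(y+.5)/3-.5+120)
S=lambda x,y:((x-435+.5)/2-.5+315,(y+.5)/2-.5+240)
c,s=np.cos(np.radians(-16.75)),np.sin(np.radians(-16.75))
fx=lambda p:np.array([[c,s],[-s,c]])@(np.array(p)[:2]-[.6097,.1705])*1000
for n,a,b,z in(("noseL",T(179,297),S(688,147),.0583),("noseR",T(230,314),S(635,150),.0583)): print(n,fx(onz("top",a,z)))
for a in(S(663,160),S(635,139)): print("scene nose (right, left)",fx(onz("scene",a,.0583)))
for n,a in(("brL",T(191,147)),("brR",T(309,184))):print(n,fx(onz("top",a,.054)))
# inner rail edges, top, by intensity along fixture y lines (z .022 top)
g=cv2.cvtColor(env.snapshot("top"),cv2.COLOR_RGB2GRAY);cal=env.get_calibration("top");W=np.linalg.inv(np.array(cal["world_from_camera"]))
def pix(x,y,z):
    p=np.array([.6097+(c*x-s*y)/1e3,.1705+(s*x+c*y)/1e3,z,1]);q=W@p;return cal["cx"]-cal["fx"]*q[0]/q[2],cal["cy"]+cal["fy"]*q[1]/q[2]
ys=np.arange(-45,45.1,.5)
for x in(-10,0,10,20):
    P=np.array([pix(x,y,.022) for y in ys],np.float32);v=cv2.remap(g,P[:,:1],P[:,1:],cv2.INTER_LINEAR).ravel().astype(int)
    d=v<150;print(x,ys[np.flatnonzero(np.diff(d.astype(int)))])
```

```text
noseL [-42.6133  12.5245]
noseR [-43.0915 -23.4243]
scene nose (right, left) [-36.5006  23.0458]
scene nose (right, left) [-35.5687 -11.0709]
brL [57.4547 43.2544]
brR [ 57.4517 -41.2632]
-10 [-35.5 -24.   18.5  31. ]
0 [-35.5 -24.   18.5  31. ]
10 [-35.5 -23.5  18.5  31. ]
20 [-35.5 -23.5  18.5  31. ]
```

Run:
```python
from g import *
t=cv2.cvtColor(env.snapshot("top"),cv2.COLOR_RGB2BGR);s=cv2.cvtColor(env.snapshot("scene"),cv2.COLOR_RGB2BGR)
a=cv2.resize(t[210:260,150:200],None,fx=8,fy=8,interpolation=2);b=cv2.resize(s[260:330,405:455],None,fx=8,fy=8,interpolation=2)
cv2.imwrite("pics/c.png",np.hstack([cv2.copyMakeBorder(a,0,160,0,0,0),b]))
```

```text
(no output)
```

View pics/c.png

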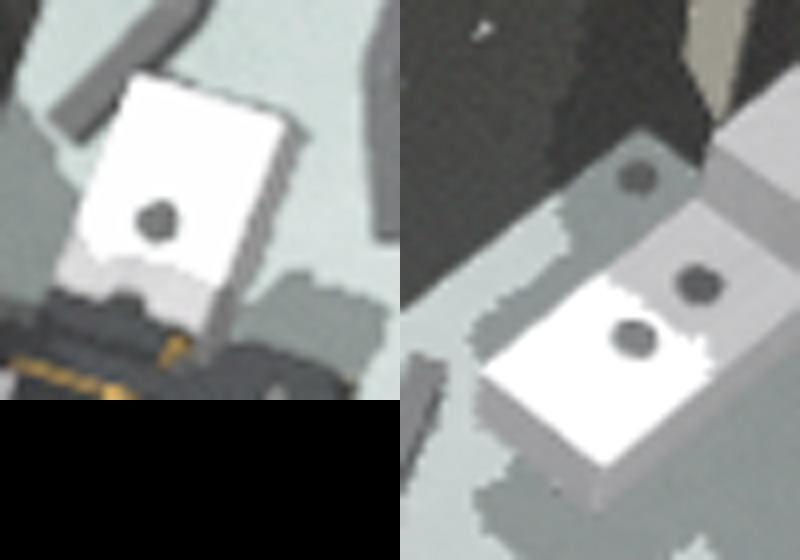

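Run:
```python
from g import *
T=lambda x,y:((x+.5)/8-.5+150,(y+.5)/8-.5+210)
S=lambda x,y:((x-400+.5)/8-.5+405,(y+.5)/8-.5+260)
c,s=np.cos(np.radians(-16.75)),np.sin(np.radians(-16.75))
fx=lambda p:np.array([[c,s],[-s,c]])@(np.array(p)[:2]-[.6097,.1705])*1000
for n,a,b in(("-y",S(483,371),T(292,122)),("+y",S(603,467),T(135,72)),("hole",S(635,339),T(158,220)),("bolt-ref",S(637,177),T(158,220))):
    p,e=tri(a,b);print(n,fx(p),p[2]*1e3,e*1e3)
print(fx(env.observe()["position"]))
```

```text
-y [-44.5906 -19.9536] 52.14365344539201 3.359592424949886
+y [-43.9062  19.8792] 54.09800765544259 0.67194852468495
hole [-77.4667   0.6206] 56.06399922454391 1.0651059747050369
bolt-ref [-82.352  -13.4325] 100.11969838575719 5.306740014888717
[-142.5244    0.1806]
```

The jaw is centred (y≈0) with its nose at x≈-44 and pitched slightly nose-down. I'll set it down, release so that it lies flat, and regrip.

arm_command:
  moves:
    - [30,0,0,8,0,0,0]
    - [30,0,0,15,0,0,0]
    - [30,0,0,20,0,0,0]
    - [30,0,0,24,0,0,0]
    - [30,0,0,24,0,0,0]
    - [30,0,0,24,0,0,0]

```text
time: 6.95
position: [0.4716, 0.2111, 0.0282]
orientation: [3.106, -0.457, -0.001]
wrist_force: [-6.3, -3.8, 13.7]
width: 0.039
grasp_force: 45.0
```

arm_command:
  moves:
    - [50,0,0,0,0,0,0]
    - [50,0,0,0,0,0,0]
    - [50,0,0,0,0,0,0]
    - [50,0,0,0,0,0,0]
    - [50,0,0,0,0,0,0]

```text
time: 7.45
position: [0.4726, 0.2117, 0.0271]
orientation: [-3.108, 0.457, -0.0]
wrist_force: [0.5, 0.3, -0.2]
width: 0.0502
grasp_force: 0.0
```

Run:
```python
from g import *
o=env.observe();print(o["position"],o["wrist_force"]);print(plan([.472,.212,.0286],-16.75))
t=cv2.cvtColor(env.snapshot("top"),cv2.COLOR_RGB2BGR);s=cv2.cvtColor(env.snapshot("scene"),cv2.COLOR_RGB2BGR)
a=cv2.resize(t[210:260,150:200],None,fx=8,fy=8,interpolation=2);b=cv2.resize(s[260:330,405:455],None,fx=8,fy=8,interpolation=2)
cv2.imwrite("pics/d.png",np.hstack([cv2.copyMakeBorder(a,0,160,0,0,0),b]))
```

```text
[0.4726 0.2117 0.0271] [ 0.5461  0.3291 -0.1953]
(array([-0.6261, -0.0977, -1.4505]), array([-0.0002, -0.0001,  0.0002]))
```

View pics/d.png

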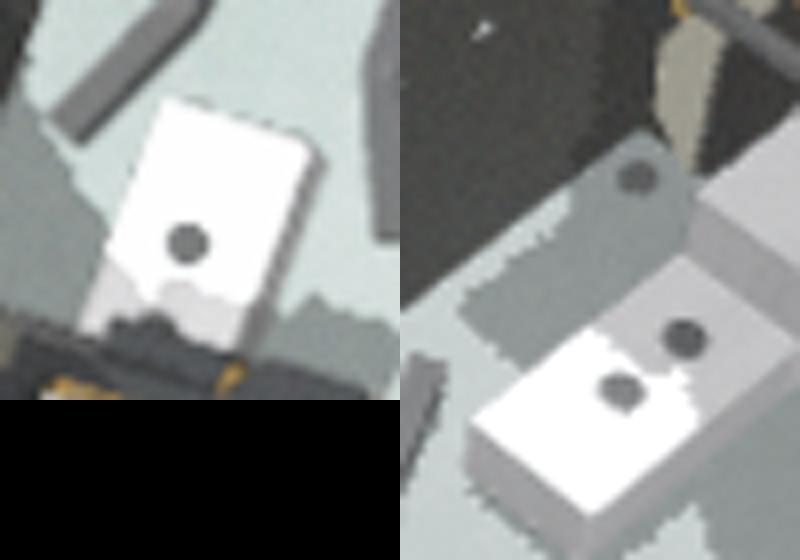

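The jaw lies flat on the bed between the flare tips. I'll regrip with the tips 1.5 mm higher and measure.

arm_command:
  moves:
    - [50,0,0,-1.5,0,0,0]
    - [50,0,0,-1.5,0,0,0]
    - [30,0,0,-1.5,0,0,0]
    - [30,0,0,-1.5,0,0,0]
    - [30,0,0,-1.5,0,0,0]
    - [30,0,0,-1.5,0,0,0]
    - [30,0,0,-1.5,0,0,0]
  force: 40

```text
time: 8.25
position: [0.4723, 0.2111, 0.0288]
orientation: [3.107, -0.458, -0.0]
wrist_force: [-0.9, -2.7, 2.9]
width: 0.0388
grasp_force: 40.0
```

Run:
```python
from g import *
T=lambda x,y:((x+.5)/8-.5+150,(y+.5)/8-.5+210)
S=lambda x,y:((x-400+.5)/8-.5+405,(y+.5)/8-.5+260)
c,s=np.cos(np.radians(-16.75)),np.sin(np.radians(-16.75))
fx=lambda p:np.array([[c,s],[-s,c]])@(np.array(p)[:2]-[.6097,.1705])*1000
for n,a,b in(("-y",S(472,422),T(315,146)),("+y",S(590,517),T(165,97)),("hole",S(621,391),T(187,243))):
    p,e=tri(a,b);print(n,fx(p),p[2]*1e3,e*1e3,fx(onz("top",b,.034)))
o=env.observe();print(o["position"],o["wrist_force"],o["moment"],o["width"],fx(o["position"]),plan([.6097+c*(-.062)-s*0,.1705+s*(-.062),.0286],-16.75))
```

```text
-y [-45.8106 -20.7476] 30.125853644927258 2.456408961055913 [-45.4052 -22.9177]
+y [-45.0731  18.6449] 31.885140529586632 0.5677129197789208 [-45.117   17.6536]
hole [-78.7713  -0.5672] 33.35128953497129 0.4579113945330764 [-78.6646  -0.9661]
[0.4723 0.2111 0.0288] [-0.9272 -2.6712  2.8943] [-0.4808  0.3279  0.0159] 0.03882187290898742 [-143.3161   -0.7333] (array([81.316 , -0.7453,  0.1395]), array([ 0.0008,  0.0002, -0.0001]))
```

arm_command:
  moves:
    - [30,3,0,0,0,0,0]
    - [30,9,0,0,0,0,0]
    - [30,15,0,0,0,0,0]
    - [30,21,0,0,0,0,0]
    - [30,27,0,0,0,0,0]
    - [30,33,0,0,0,0,0]
    - [30,39,0,0,0,0,0]
    - [30,45,0,0,0,0,0]
    - [30,45,0,0,0,0,0]
    - [30,45,0,0,0,0,0]

```text
time: 9.25
position: [0.5143, 0.2005, 0.0287]
orientation: [-3.107, 0.455, 0.003]
wrist_force: [-4.7, 2.4, 4.8]
width: 0.0389
grasp_force: 40.0
```

```bash
cat > st.py <<'E'
from g import *
c,s=np.cos(np.radians(-16.75)),np.sin(np.radians(-16.75));M=np.array([[c,s],[-s,c]])
o=env.observe();print("fix pos",M@(o["position"][:2]-[.6097,.1705])*1000,o["position"][2]*1e3,"F",M@o["wrist_force"][:2],o["wrist_force"][2],"Mz",o["moment"][2],o["width"],o["grasp_force"],o["time"],np.abs(o["qvel"]).max(),R.from_rotvec(o["orientation"]).as_matrix()[:2,0])
E
python3 st.py
```

```text
fix pos [-100.0243    1.2261] 28.73888072399284 F [-5.1997  0.9082] 4.7585258795768235 Mz 0.07141721159802596 0.03886590834298282 39.999627470970154 9.25 0.004276997476173227 [ 0.9581 -0.2864]
```

arm_command:
  moves:
    - [30,4,0.5,-0.5,0,0,0]
    - [30,10,1,-0.5,0,0,0]
    - [30,16,1,-0.5,0,0,0]
    - [30,22,1,-0.5,0,0,0]
    - [30,28,1,-0.5,0,0,0]
    - [30,34,1,-0.5,0,0,0]
    - [30,40,1,-0.5,0,0,0]
    - [30,40,1,-0.5,0,0,0]
    - [30,40,1,-0.5,0,0,0]

```text
time: 10.15
position: [0.5541, 0.1858, 0.0292]
orientation: [-3.108, 0.458, -0.001]
wrist_force: [0.5, -1.1, -3.6]
width: 0.0388
grasp_force: 40.0
```

```bash
python3 st.py
```

```text
fix pos [-57.6302  -1.3703] 29.20333522057716 F [ 0.8083 -0.9039] -3.6353960623129953 Mz 5.395268627674324e-05 0.038819021515503274 39.99848484992981 10.15 0.008054196077486385 [ 0.9574 -0.2886]
```

arm_command:
  moves:
    - [30,4,0,0.2,0,0,0]
    - [30,9,0,0.2,0,0,0]
    - [30,14,0,0.2,0,0,0]
    - [30,19,0,0.2,0,0,0]
    - [30,24,0,0.2,0,0,0]
    - [30,29,0,0.2,0,0,0]
    - [30,34,0,0.2,0,0,0]
    - [30,34,0,0.2,0,0,0]
    - [30,34,0,0.2,0,0,0]

```text
time: 11.05
position: [0.5868, 0.176, 0.0291]
orientation: [-3.108, 0.458, -0.001]
wrist_force: [1.1, -0.2, -4.6]
width: 0.039
grasp_force: 40.0
```

```bash
python3 st.py
```

```text
fix pos [-23.5658  -1.3125] 29.062186044732748 F [1.149 0.136] -4.559155811111419 Mz -0.008118402871706034 0.039048323490833516 39.99805927276611 11.05 0.005986957841844256 [ 0.9575 -0.2886]
```

arm_command:
  moves:
    - [30,2,0,0.4,0,0,0]
    - [30,4,0,0.4,0,0,0]
    - [30,6,0,0.4,0,0,0]
    - [30,8,0,0.4,0,0,0]
    - [30,10,0,0.4,0,0,0]
    - [30,12,0,0.4,0,0,0]
    - [30,14,0,0.4,0,0,0]
    - [30,16,0,0.4,0,0,0]
    - [30,16,0,0.4,0,0,0]
    - [30,16,0,0.4,0,0,0]

```text
time: 12.05
position: [0.5996, 0.1728, 0.0288]
orientation: [3.108, -0.456, -0.005]
wrist_force: [-8.9, 1.6, 6.1]
width: 0.0391
grasp_force: 40.0
```

```bash
python3 st.py
```

```text
fix pos [-10.3648  -0.6939] 28.767669597231745 F [-8.9602 -1.0288] 6.079471594358627 Mz -0.024367902849887966 0.03911290683534979 40.00274956226349 12.05 0.0016615446440303543 [ 0.9579 -0.2872]
```

arm_command:
  moves:
    - [30,1,0,-0.2,0,0,0]
    - [30,3,0,-0.2,0,0,0]
    - [30,5,0,-0.2,0,0,0]
    - [30,7,0,-0.2,0,0,0]
    - [30,9,0,-0.2,0,0,0]
    - [30,10,0,-0.2,0,0,0]
    - [30,10,0,-0.2,0,0,0]
    - [30,10,0,-0.2,0,0,0]

```text
time: 12.85
position: [0.6054, 0.1711, 0.0287]
orientation: [3.107, -0.454, -0.015]
wrist_force: [-16.6, 2.2, 13.1]
width: 0.0389
grasp_force: 40.0
```

```bash
python3 st.py
python3 - <<'E'
from h import *
t=cv2.cvtColor(env.snapshot("top"),cv2.COLOR_RGB2BGR);s=cv2.cvtColor(env.snapshot("scene"),cv2.COLOR_RGB2BGR)
a=cv2.resize(t[125:195,165:235],None,fx=5,fy=5,interpolation=2);b=cv2.resize(s[330:400,345:425],None,fx=5,fy=5,interpolation=2)
cv2.imwrite("pics/e.png",np.hstack([a,b]))
E
```

```text
fix pos [-4.3234 -0.6543] 28.71038566760771 F [-16.5794  -2.6703] 13.108708718107486 Mz -0.09133167107275497 0.038869770547840694 40.02048432826996 12.85 0.0024517542839006122 [ 0.9582 -0.2861]
```

View pics/e.png

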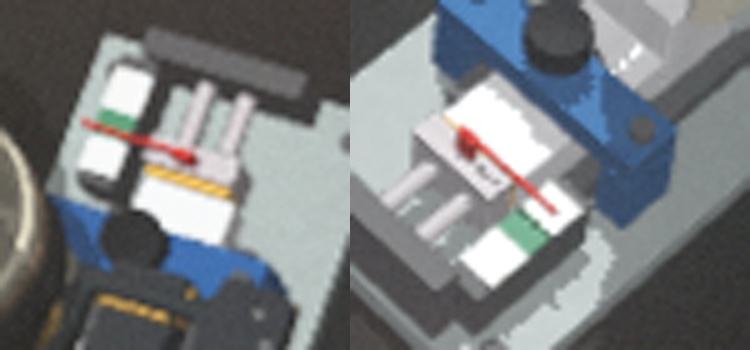

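Seen: the jaw's nose is on the brass pad under the bridge, and the pointer is at the front edge of the green (top crop (113,130)). The down-force of 13 N adds friction, so I'll relieve it a little and press on in small steps.

arm_command:
  moves:
    - [30,0,0,-0.3,0,0,0]
    - [30,0,0,-0.6,0,0,0]
    - [30,1,0,-0.6,0,0,0]
    - [30,2,0,-0.6,0,0,0]
    - [30,3,0,-0.6,0,0,0]
    - [30,3,0,-0.6,0,0,0]
    - [30,3,0,-0.6,0,0,0]

```text
time: 13.65
position: [0.6078, 0.1701, 0.0287]
orientation: [3.107, -0.454, -0.016]
wrist_force: [-16.9, 2.7, 9.4]
width: 0.0388
grasp_force: 40.0
```

```bash
python3 st.py
```

```text
fix pos [-1.6755 -0.8792] 28.737707423440487 F [-16.9132  -2.3102] 9.423069218741718 Mz -0.055760006961687925 0.03878429808838278 40.01150965690613 13.65 0.0021919489246273747 [ 0.9582 -0.2858]
```

arm_command:
  moves:
    - [30,0,0,-0.4,0,0,0]
    - [30,0,0,-0.8,0,0,0]
    - [30,1,0,-0.8,0,0,0]
    - [30,2,0,-0.8,0,0,0]
    - [30,2,0,-0.8,0,0,0]
    - [30,2,0,-0.8,0,0,0]

```text
time: 14.25
position: [0.6105, 0.1692, 0.0288]
orientation: [3.107, -0.454, -0.014]
wrist_force: [-12.4, 4.4, 3.2]
width: 0.039
grasp_force: 40.0
```

```bash
python3 st.py
cat > sc.py <<'E'
# profile along the scale: red pointer / green band / white, in fixture x, from the top view
from h import *
import sys
t=env.snapshot("top");hsv=cv2.cvtColor(t,cv2.COLOR_RGB2HSV)[125:195,165:235]
c,s=np.cos(np.radians(-16.75)),np.sin(np.radians(-16.75));M=np.array([[c,s],[-s,c]])
for n,m in(("green",(hsv[...,0]>50)&(hsv[...,0]<95)&(hsv[...,1]>80)),("red",((hsv[...,0]<8)|(hsv[...,0]>172))&(hsv[...,1]>120)),("brass",(hsv[...,0]>12)&(hsv[...,0]<32)&(hsv[...,1]>110))):
    v,u=np.nonzero(m)
    for z in(.03,.045): 
        f=np.array([M@(onz("top",(a+165,b+125),z)[:2]-[.6097,.1705])*1e3 for a,b in zip(u,v)])
        print(n,z,len(u),"x",f[:,0].min(),f[:,0].mean(),f[:,0].max(),"y",f[:,1].min(),f[:,1].max())
E
python3 sc.py
```

```text
fix pos [ 1.1505 -1.0254] 28.83143310962802 F [-13.1187   0.625 ] 3.183604446484875 Mz 0.06307965638746181 0.03901682349856892 40.00182509422302 14.25 0.0016178530258275964 [ 0.9582 -0.286 ]
green 0.03 14 x 107.04501888671494 108.85497557604273 110.66626288315521 y 32.68475144262585 46.91679499252488
green 0.045 14 x 102.92246897965333 104.70315871429804 106.4851575506709 y 26.969752221719304 40.971663981129105
red 0.03 26 x 110.48913859817107 113.21275614246467 115.81089372310873 y 2.594706972062553 50.450336557213994
red 0.045 26 x 106.31089736097275 108.99047407726592 111.54659983780313 y -2.633736977590616 44.44806826653729
brass 0.03 70 x 22.960405971963905 72.96701326433039 105.0864805211415 y -17.28163276304899 34.171654435622685
brass 0.045 70 x 20.197502165957232 69.39550386123322 100.99560013077517 y -22.188676793177205 28.432612030273795
```

arm_command:
  moves:
    - [30,1,0,0,0,0,0]
    - [30,2,0,-0.1,0,0,0]
    - [30,2,0,-0.1,0,0,0]
    - [30,2,0,-0.1,0,0,0]
    - [30,2,0,-0.1,0,0,0]
    - [30,2,0,-0.1,0,0,0]

```text
time: 14.9
position: [0.6115, 0.1689, 0.0288]
orientation: [3.107, -0.453, -0.016]
wrist_force: [-15.4, 3.5, 5.0]
width: 0.0386
grasp_force: 40.0
```

```bash
python3 st.py
python3 - <<'E'
from h import *
t=cv2.cvtColor(env.snapshot("top"),cv2.COLOR_RGB2BGR);s=cv2.cvtColor(env.snapshot("scene"),cv2.COLOR_RGB2BGR)
a=cv2.resize(t[125:185,165:215],None,fx=8,fy=8,interpolation=2);b=cv2.resize(s[345:405,365:412],None,fx=8,fy=8,interpolation=2)
cv2.imwrite("pics/f.png",np.hstack([a,b]))
E
python3 st.py
```

```text
fix pos [ 2.1586 -1.0172] 28.80282546462367 F [-15.7584  -1.1206] 4.988283979173983 Mz 0.017082948958901053 0.03855747619165029 40.0040477514267 14.9 0.0012271928151627145 [ 0.9583 -0.2857]
fix pos [ 2.1972 -1.0699] 28.833960506987186 F [-15.3131  -0.4085] 5.273257133258184 Mz 0.004422860839041549 0.03908518925794313 40.00413179397583 15.0 0.002011589234039297 [ 0.9583 -0.2857]
```

View pics/f.png

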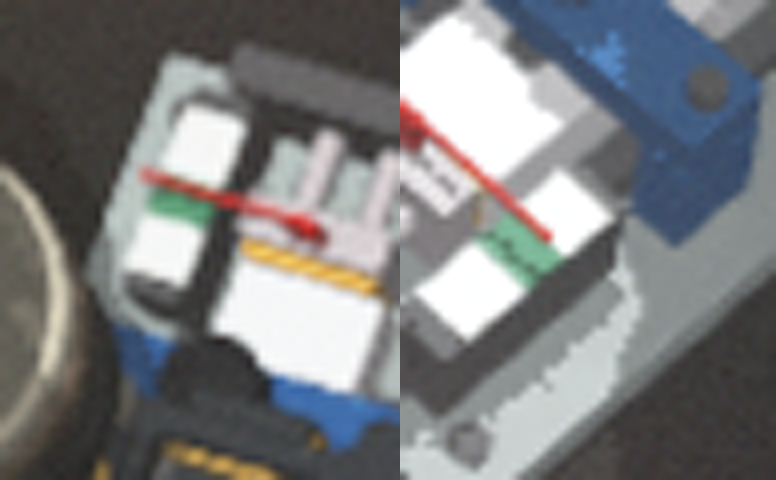

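Run:
```python
from h import *
T=lambda x,y:((x+.5)/8-.5+165,(y+.5)/8-.5+125)
S=lambda x,y:((x-400+.5)/8-.5+365,(y+.5)/8-.5+345)
c,s=np.cos(np.radians(-16.75)),np.sin(np.radians(-16.75));M=np.array([[c,s],[-s,c]])
fx=lambda p:M@(np.array(p)[:2]-[.6097,.1705])*1000
for n,a,b in(("tip",S(551,240),T(143,175)),("near+y",S(564,257),T(150,214)),("far+y",S(530,288),T(157,190)),("near-y",S(512,210),T(206,224)),("far-y",S(478,238),T(213,203)),("whiteNear+y",S(613,214),T(128,268)),("whiteFar+y",S(468,341),T(183,103)),("whiteFar-y",S(416,289),T(246,122))):
    p,e=tri(a,b);print(n,fx(p),p[2]*1e3,e*1e3)
for n,b in(("nose+y",T(240,253)),("nose-y",T(376,295))): print(n,fx(onz("top",b,.034)))
```

```text
tip [108.1937  44.2184] 50.36513084286393 1.0731714673236477
near+y [102.5497  44.1399] 36.96351772474865 1.0682340823948115
far+y [111.1745  44.5959] 34.15460034556933 2.259467763978834
near-y [103.723   28.7462] 39.06399688363466 1.5127546791391009
far-y [111.712   28.7824] 36.15669705747154 2.1344041038302195
whiteNear+y [86.8486 44.1453] 37.63857396482362 1.0881073209281082
whiteFar+y [133.6207  45.5444] 38.60890467272588 0.07776452597864614
whiteFar-y [133.3765  28.522 ] 38.64791622008684 0.9960306055370968
nose+y [100.9122  18.9624]
nose-y [101.0113 -18.5357]
```

The measurements agree: the pointer is about 5 mm past the green's start, and the nose is at x≈101. That puts stop travel at about 15.5 mm, or roughly 9.3 N, and it is steady. Handing in.

```bash
python3 st.py; python3 -c "
from plant import env
print(env.finish_job())"
```

```text
fix pos [ 2.1972 -1.0699] 28.833960506987186 F [-15.3131  -0.4085] 5.273257133258184 Mz 0.004422860839041549 0.03908518925794313 40.00413179397583 15.0 0.002011589234039297 [ 0.9583 -0.2857]
the job is handed in; nothing more can be done
None
```

I handed the job in at 15.0 s with the aluminium jaw under the bridge, held steadily against the stop at about 9 N (estimated from about 15.5 mm of stop travel), so you can tighten the screw; the hand-in returned no verdict, and I did not re-check the V-block and tool holder at the end.

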